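# Crack the left-hand spinner nut of the desk fan loose with its key

### The job

The desk fan is tilted to the ceiling with its front guard off and a dowel keeping the blades from turning. Take the yellow socket key, feel for the flats and let it drop fully home over the orange hex nut without forcing it, and loosen the nut about a quarter turn: it has a left-hand thread, so it loosens clockwise; start gently and make sure it gives. Then lift the key off, stand it upright in the steel parts dish without banging it, and leave the blades and the other things on the desk alone.

Things in the scene. Friction and masses are not known exactly. Their poses are not given: they have to be found in the camera images.
- fan: Desk fan on rubber feet that do not slide, head tilted to the ceiling, hub axis upright. Origin: on that axis at desk level, z up. White foot 200 mm wide; rim of the wire rear guard 266 mm wide, 168 mm up; five thin blue blades 206 mm across, top 151 mm up; wooden dowel beside a blade (88 mm off axis, top 188 mm up). Its yaw says nothing of how the nut's flats lie
- nut_top (a point): Centre of the small flat top of the orange hex nut, on the fan's upright axis, 170 mm above the desk. Nut 32 mm across flats, 20 mm tall: flats 15.5 mm, then a short cone narrowing to 22 mm up to this point; it stands on a steel washer 52 mm wide. How its flats lie differs from fan to fan and is not measured: a key out of line stops about 5 mm below this point, on the corners
- nut (a joint): Angle of the nut on its left-hand thread, rad: 0 is done up dead tight against a hard stop; it grows as the nut is turned clockwise seen from above (loosening). Starts at 0 to 0.1. About 0.6 N m turns it all the way, and it stays where it is left. It hardly rises
- key: Yellow socket key standing mouth down, 220 g, 77 mm tall. Origin: centre of its mouth rim, z up. Hex socket 33.6 mm across flats, 30 mm deep, outside 44 to 50 mm wide up to 38 mm; neck; on top a flat paddle grip 50 mm long (key's x) and 14 mm thick (key's y), from 43 to 77 mm up. Two socket walls face along key's x. Home on the nut, its rim is on the washer, 20 mm below the nut's top
- dish: Round steel parts dish, fixed, 140 mm across the mouth, 20 mm high, flat floor about 120 mm wide. Origin: centre of its underside on the desk; its inner floor is 3 mm higher
- handheld: Black handheld radio standing on the desk, 32 x 56 x 105 mm with a thin rubber aerial to 190 mm. Origin: centre of its underside
- paddle: Steel Morse paddle key, low block 70 x 75 mm, 41 mm tall, two black finger pieces. Origin: centre of its underside
- mouse: Dark computer mouse, round, 62 mm wide, 34 mm tall. Origin: centre of its underside

How it is judged:
On the way, in this order (a step that is already met when the one before it is completed fails the run):
1. the key is fully home over the nut (z of key in the frame of nut_top below -0.016 m and horizontal distance between key and nut_top below 0.006 m), for 0.2 s.
2. the nut has been loosened about a quarter turn clockwise with the key still on it (value of joint nut above 1.2 rad and z of key in the frame of nut_top below -0.01 m and horizontal distance between key and nut_top below 0.006 m), for 0.1 s.
At the end, for the whole second after the job is handed in: The nut stays loosened (over 1.2 rad from tight) and the key stands upright (within 0.15 rad) and still on the floor of the dish, its centre within 45 mm of the dish's centre (value of joint nut above 1.2 rad and horizontal distance between key and dish below 0.045 m and z of key in the frame of dish below 0.01 m and angle between key's own z axis and vertical below 0.15 rad and linear speed of key below 0.02 m/s); the robot touches nothing.
It fails at once if the key is forced down on the nut while it is not yet over the flats (contact force between key and fan above 30 N and z of key in the frame of nut_top above -0.012 m and value of joint nut below 1.2 rad).
It fails at once if the nut is wrenched: forced the wrong way or jammed (contact force between key and fan above 150 N).
It fails at once if the hand leans on the fan or its blades (contact force between the fingers and fan above 15 N).
It fails at once if the key is dropped or banged into the dish (contact force between key and dish above 25 N).
It fails at once if the radio, the Morse key or the mouse is pushed aside or knocked over (distance of any of handheld, paddle, mouse from where it was at the start of the episode above 0.03 m or angle between handheld's own z axis and vertical above 0.5 rad).
It also fails if it takes over 67 s, if anything falls off the work surface, if the arm or the gripper's body presses on something with over 40 N, if the wrist force passes 120 N, or if a joint passes its speed limit or range.

### The arm

A 6-joint arm with a two-finger parallel gripper is mounted at the origin on the work surface. World frame = base frame: x ahead of the robot, y to its left, z up, the work surface at z = 0. Lengths are in m, angles in rad, forces in N, time in s.
With the tool pointing down it reaches from about 0.4 to 0.825 m from the base axis. Payload 7 kg.
Tool frame: the origin (TCP) lies midway between the tips of the shut fingers; the grasp point (between the pads) lies 19 mm behind it; z points along the fingers, x is the direction in which the jaws open and shut, and the axes are right-handed (so a half turn about z gives the same grasp; the last joint's range is limited). The gripper opens to 88 mm and grips with 3 to 60 N. Pads are 19 mm wide; open, the fingers measure 130 mm over their backs; the gripper's body (78 mm by 193 mm) begins 47 mm behind the grasp point.
Start: joints at [-0.849, 0.359, 0.012, 0, -1.224, -0.288], TCP at [0.284, -0.612, 0.227] pointing down, gripper open.
Joint ranges: [-3.07, 3.07], [-1.43, 2.12], [-1.02, 1.25], [-3.03, 1.67], [-3.05, -0], [-3.03, 3.03]. Speed limits (rad/s): [2.39, 2.39, 3.01, 3.14, 3.14, 3.14].

### API

Orientations are given as a rotation vector (axis times angle).
In Python, from rig import manip gives the robot as it stands.
- The arm moves only by the tool arm_command, never from a script. Its argument "targets" is a list that holds one entry, the list of rows, each a list of 4 numbers: the shift along the world's x, y, z in mm, then the turn about the world's z in rad. In form: [[[x, y, z, roll], ...]]. A call has 1 to 8 rows; each row shifts and turns the pose as measured when the row begins; what a row does not reach is not made up. A row lasts 1/12 s, in which the tool goes at most 41.7 mm and 7.16 degrees, less where a joint would pass 70% of its speed; a pose out of reach is approached as far as the arm can. A call is refused whole if a number of a shift passes 41.7 or a number of a turn 0.125, either way. A call with a gripper value outside its range is refused whole. "jaw" is the opening, from -1 (shut) to 1 (fully open), set as the call begins (left out, the last holds). The fingers move at their own pace and stop on an object; "force" is the grip in N (left out, the last holds). Time passes only in rows, so rows that do not move let the fingers close. It gives the time, the measured TCP pose, the force and the opening at its end, in the units of the state.
- manip.state(): the state, without advancing time (a new reading comes with each control period).
- manip.capture(name): name is "side" or "top"; returns the picture (400x640x3 uint8, blue, green, red); there is no depth.
- manip.get_calibration(name): a dict with "mtx" (3x3 intrinsics, pixels), "xyz" and "rotation" of the camera in the world. Camera axes: x right, y up, looking along -z (the intrinsics and any distortion apply to the point x, -y, -z); pixel columns grow to the right and rows downward; lengths in m; the calibration is good to about 2 mm. A picture is of the moment at which its call begins. get_calibration takes no time and is no camera call.
- manip.hand_in(): hands the job in, once; it reports no verdict.
The state is a dict: "time": time; "joint_positions": joint angles; "qvel": joint speeds; "joint_torque": joint torques, N m; "position": TCP position; "ee_rot": TCP orientation; "contact_force": force on the tool from outside, world axes, zero at the start; "wrist_torque": the same for the moment, N m; "opening": finger opening in m.
Only numpy, scipy, OpenCV 4.12 (cv2) and the standard library are available. Lean on these libraries where they do the work, as an engineer would, in place of code of your own. Each camera call takes 0.05 s, during which the arm holds its last target.

## Working session

There is one attempt and no reset: what is moved stays moved. The work goes in short steps, Python scripts to look and compute and a tool call to move; the robot and the scene stay as the last step left them, time stands still between calls to the robot, and variables do not carry over. Pictures are saved under pics/ and viewed, and the job is handed in when it is done.

Besides the shell and the picture viewer there is one more tool, called as name(argument=value, ...), one argument or row to a line, values as JSON. arm_command: Moves the arm, as the interface text tells. Its arguments: {"type":"object","properties":{"targets":{"type":"array","items":{"type":"array","items":{"type":"array","items":{"type":"number"}}}},"jaw":{"type":"number"},"force":{"type":"number"}},"required":["targets"]}

```bash
mkdir -p pics; ls
python3 - <<'E'
from rig import manip
import cv2
for n in("side","top"):
    cv2.imwrite(f"pics/{n}0.png",manip.capture(n)); c=manip.get_calibration(n); print(n,c)
print(manip.state())
E
```

```text
pics
side {'mtx': array([[490.18706844,   0.        , 308.70529942],
       [  0.        , 490.18706844, 201.3457789 ],
       [  0.        ,   0.        ,   1.        ]]), 'xyz': array([0.31317355, 0.69214213, 0.6318946 ]), 'rotation': array([ 0.22230229, -1.34295591, -2.55666562])}
top {'mtx': array([[506.68371649,   0.        , 318.80196953],
       [  0.        , 506.68371649, 204.06164315],
       [  0.        ,   0.        ,   1.        ]]), 'xyz': array([ 0.48446664, -0.01050494,  1.01631575]), 'rotation': array([ 0.05907199, -0.04608962, -1.5835962 ])}
{'time': 0.1, 'joint_positions': array([-8.48876873e-01,  3.59343808e-01,  1.11516108e-02, -2.81722316e-04,
       -1.22409434e+00, -2.88085120e-01]), 'qvel': array([-0.00022566, -0.00166227,  0.00047892,  0.00042107, -0.00205822,
       -0.00168106]), 'joint_torque': array([-1.77980011e-03, -5.84163022e+01,  2.93750113e+01,  7.01537043e+00,
        1.02101124e-02, -2.93315554e-05]), 'position': array([ 0.28351586, -0.61209628,  0.22570324]), 'ee_rot': array([-1.69067986e+00, -2.64625579e+00, -1.04717257e-03]), 'contact_force': array([ 0.42844202, -0.05729664, -0.29729696]), 'wrist_torque': array([-0.0425265 ,  0.01366977,  0.00943751]), 'opening': 0.08766688431120188}
```

View pics/top0.png

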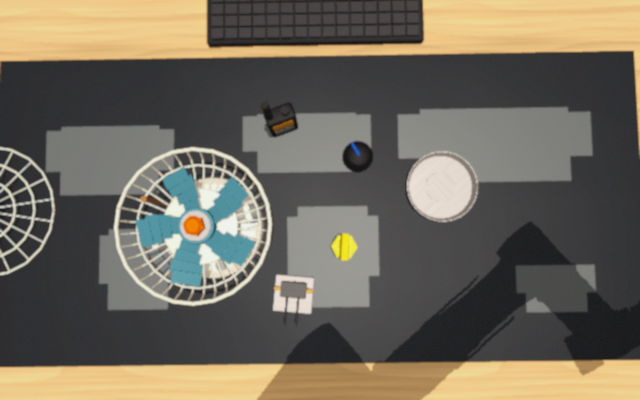

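View pics/side0.png

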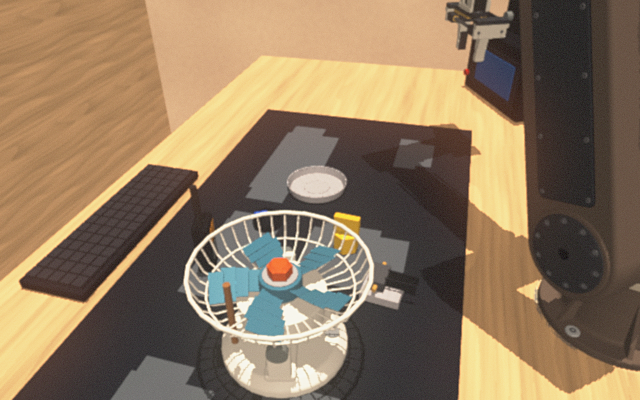

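The top view shows the fan nut near (193,226), the key near (344,247), the dish near (442,186), the Morse key at (293,292), the radio at (282,120) and the mouse at (357,156). I'll zoom in and measure next.

```bash
cat > h.py <<'E'
import cv2,numpy as np
from rig import manip
from scipy.spatial.transform import Rotation as R
def ray(n,uv):
    c=manip.get_calibration(n);k=np.linalg.inv(c["mtx"])@np.array([uv[0],uv[1],1.])
    d=R.from_rotvec(c["rotation"]).as_matrix()@np.array([k[0],-k[1],-k[2]])
    return c["xyz"],d/np.linalg.norm(d)
def onz(n,uv,z):
    o,d=ray(n,uv);return o+d*(z-o[2])/d[2]
def proj(n,p):
    c=manip.get_calibration(n);q=R.from_rotvec(c["rotation"]).as_matrix().T@(np.array(p)-c["xyz"])
    q=c["mtx"]@np.array([q[0],-q[1],-q[2]]);return q[:2]/q[2]
def tri(a,b):
    (o1,d1),(o2,d2)=ray("top",a),ray("side",b)
    s=np.linalg.lstsq(np.c_[d1,-d2],o2-o1,rcond=None)[0]
    p,q=o1+d1*s[0],o2+d2*s[1];return (p+q)/2,np.linalg.norm(p-q)
def blobs(img,lo,hi,amin=20):
    m=cv2.inRange(cv2.cvtColor(img,cv2.COLOR_BGR2HSV),lo,hi)
    n,l,s,c=cv2.connectedComponentsWithStats(m)
    return m,[(i,s[i],c[i].round(1)) for i in range(1,n) if s[i][4]>amin]
E
python3 - <<'E'
from h import *
t=cv2.imread("pics/top0.png");s=cv2.imread("pics/side0.png")
for n,i in(("top",t),("side",s)):
    for nm,lo,hi in(("yel",(22,120,80),(35,255,255)),("or",(0,150,120),(17,255,255))):
        print(n,nm,[(b[1].tolist(),b[2].tolist()) for b in blobs(i,lo,hi)[1]])
z=lambda i,x,y,w,h:cv2.resize(i[y:y+h,x:x+w],None,fx=400/w,fy=400/w,interpolation=cv2.INTER_CUBIC)
a=np.hstack([z(t,319,222,50,50),z(t,170,200,50,50)])
cv2.imwrite("pics/z1.png",a)
a=np.hstack([z(s,320,200,60,70),z(s,250,250,60,70)])
cv2.imwrite("pics/z2.png",a)
E
```

```text
top yel [([331, 234, 26, 27, 489], [343.5, 246.5])]
top or [([184, 216, 20, 19, 289], [193.3, 225.3])]
side yel [([335, 213, 25, 8, 102], [346.8, 216.6]), ([335, 233, 9, 7, 31], [339.6, 235.5]), ([345, 235, 10, 5, 32], [348.7, 237.2])]
side or [([464, 69, 6, 6, 26], [466.3, 71.3]), ([210, 220, 4, 12, 27], [211.4, 226.4]), ([267, 258, 25, 23, 457], [279.3, 268.9])]
```

View pics/z1.png

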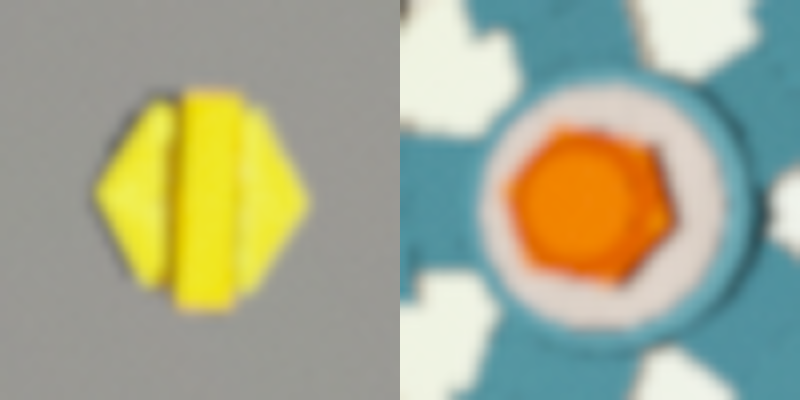

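View pics/z2.png

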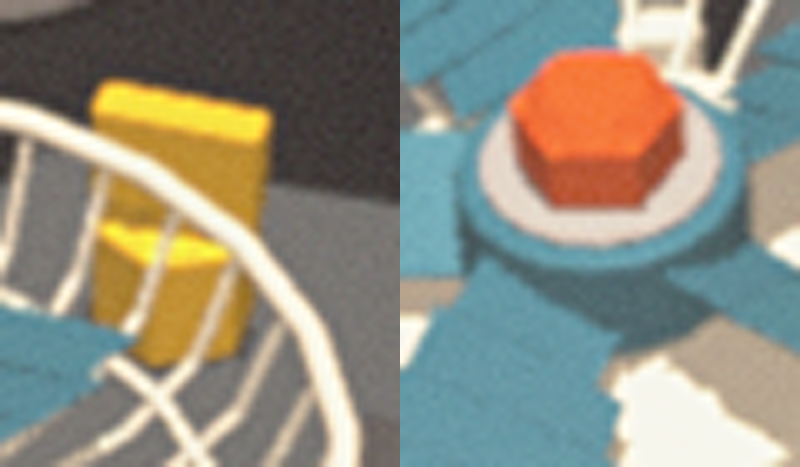

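The zooms show the key's paddle running vertically in the image at top pixel (345,247), and the nut's hex clearly in both views. I'll work out the poses.

Run:
```python
from h import *
np.set_printoptions(precision=4,suppress=True)
# key paddle top z=.077
c=[np.array([(u+.5)/8-.5+319,(v+.5)/8-.5+222]) for u,v in[(185,92),(243,92),(236,310),(177,310)]]
P=np.array([onz("top",p,.077) for p in c]);print(P,P.mean(0),[np.linalg.norm(P[i]-P[i-1]) for i in range(4)])
d=(P[0]-P[3]+P[1]-P[2]);print("key axis yaw",np.arctan2(d[1],d[0]))
# paddle top in side
cs=[np.array([(u+.5)/6.667-.5+320,(v+.5)/6.667-.5+200]) for u,v in[(108,80),(271,112),(265,142),(93,112)]]
S=np.array([onz("side",p,.077) for p in cs]);print("side",S,S.mean(0))
print("tri",tri(np.mean(c,0),np.mean(cs,0)))
# key lower hex top at 38mm: corners left (97,192), right (308,203)
print("hex38",[onz("top",((u+.5)/8-.5+319,(v+.5)/8-.5+222),.038) for u,v in[(97,192),(308,203),(160,98),(262,108),(148,288),(248,292)]])
# nut
sN=[np.array([(u+.5)/6.667-.5+250,(v+.5)/6.667-.5+250]) for u,v in[(112,108),(150,155),(245,155),(283,105),(235,50),(145,52)]]
N=np.array([onz("side",p,.1655) for p in sN]);m=N.mean(0);print("nut side",m)
e=N-m;print(np.hypot(e[:,0],e[:,1]),np.degrees(np.arctan2(e[:,1],e[:,0]))%60)
tN=[np.array([(u+.5)/8-.5+170,(v+.5)/8-.5+200]) for u,v in[(165,127),(255,150),(272,222),(217,283),(127,268),(105,192)]]
N=np.array([onz("top",p,.1655) for p in tN]);m=N.mean(0);print("nut top",m)
e=N-m;print(np.hypot(e[:,0],e[:,1]),np.degrees(np.arctan2(e[:,1],e[:,0])), np.degrees(np.arctan2(e[:,1],e[:,0]))%60)
t=cv2.imread("pics/top0.png");s=cv2.imread("pics/side0.png")
print("nuttop circle",onz("top",((180.5)/8-.5+170,(197.5)/8-.5+200),.170))
# washer ellipse in top: z=.150 center tile (203,205)
print("washer",onz("top",(203.5/8-.5+170,205.5/8-.5+200),.150))
# dish
for n,i in(("top",t),):
    m=i.copy();m[:,:400]=0;m[:,490:]=0;m[:140]=0;m[230:]=0
    hs=cv2.cvtColor(m,cv2.COLOR_BGR2GRAY);cn=max(cv2.findContours((hs>140).astype(np.uint8),0,1)[0],key=cv2.contourArea)
    el=cv2.fitEllipse(cn);print(el,onz("top",el[0],.02),onz("top",el[0],.003),el[1][0]*1/506*0.996)
m=s.copy();m[:,:280]=0;m[:,355:]=0;m[:160]=0;m[207:]=0
g=cv2.cvtColor(m,cv2.COLOR_BGR2GRAY);cn=max(cv2.findContours((g>130).astype(np.uint8),0,1)[0],key=cv2.contourArea);print(cv2.boundingRect(cn))
cv2.imwrite("pics/z3.png",np.hstack([cv2.resize(s[160:207,280:355],None,fx=5,fy=5),cv2.resize(t[140:187+20,400:475],None,fx=5,fy=5)[:235]]))
for n,uv,z in(("radio",(282,118),.1),("mouse",(357,156),.03),("paddle",(293,294),.02)):print(n,onz("top",uv,z))
print(R.from_rotvec(manip.state()["ee_rot"]).as_matrix())
```

```text
[[ 0.493  -0.0448  0.077 ]
 [ 0.4929 -0.0582  0.077 ]
 [ 0.4427 -0.0557  0.077 ]
 [ 0.4429 -0.0421  0.077 ]] [ 0.4679 -0.0502  0.077 ] [np.float64(0.05019994831383211), np.float64(0.013407904951549749), np.float64(0.050186721785209776), np.float64(0.013590865531249115)]
key axis yaw -0.05107888294606604
side [[ 0.494  -0.0613  0.077 ]
 [ 0.4451 -0.058   0.077 ]
 [ 0.4438 -0.0434  0.077 ]
 [ 0.4944 -0.0449  0.077 ]] [ 0.4693 -0.0519  0.077 ]
tri (array([ 0.4683, -0.0501,  0.0784]), np.float64(0.0009017759785892204))
hex38 [array([ 0.4697, -0.0247,  0.038 ]), array([ 0.4664, -0.0753,  0.038 ]), array([ 0.492 , -0.0402,  0.038 ]), array([ 0.4893, -0.0647,  0.038 ]), array([ 0.4465, -0.0366,  0.038 ]), array([ 0.4453, -0.0606,  0.038 ])]
nut side [0.5118 0.206  0.1655]
[0.0176 0.018  0.0198 0.0188 0.0188 0.0205] [19.8249 17.9714 21.2727 13.7219 21.8598 21.2224]
nut top [0.5083 0.2076 0.1655]
[0.0177 0.018  0.0176 0.017  0.0183 0.0183] [  17.6188  -49.1326 -101.1295 -160.4292  133.6488   79.3345] [17.6188 10.8674 18.8705 19.5708 13.6488 19.3345]
nuttop circle [0.5103 0.2086 0.17  ]
washer [0.5092 0.2088 0.15  ]
((437.3966064453125, 181.39418029785156), (65.07759857177734, 86.70034790039062), 132.72296142578125) [ 0.5928 -0.2372  0.02  ] [ 0.5946 -0.2411  0.003 ] 0.12809740746539572
(286, 165, 61, 37)
radio [0.705  0.0621 0.1   ]
mouse [ 0.644 -0.079  0.03 ]
paddle [0.3763 0.0499 0.02  ]
[[-0.4203  0.9074 -0.0008]
 [ 0.9074  0.4203  0.0013]
 [ 0.0015 -0.0002 -1.    ]]
```

View pics/z3.png

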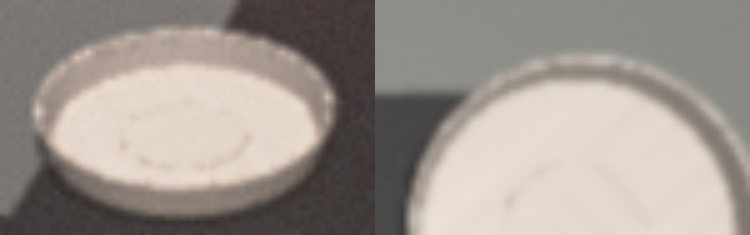

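Measured values:

| Item | Result |
|---|---|
| Key | (0.4685, -0.0505), yaw -0.05, height check 78 mm against 77 |
| Nut | about (0.510, 0.208), corners at about 18.5° |
| Dish | about (0.595, -0.25) |

The wrist range calls for gripping with q6 ≈ +1.6, so I'll turn positive by about 2.66 rad.

arm_command(
  targets=[
    [[8, 23, 0, 0.11], [8, 23, 0, 0.11], [8, 23, 0, 0.11], [8, 23, 0, 0.11], [8, 23, 0, 0.11], [8, 23, 0, 0.11], [8, 23, 0, 0.11], [8, 23, 0, 0.11]],
  ],
  jaw=1,
  force=40,
)

```text
time: 0.77
position: [0.3453, -0.4226, 0.2194]
ee_rot: [-0.355, -3.111, -0.003]
contact_force: [1.2, 0.2, 0.1]
opening: 0.0876
```

arm_command(
  targets=[
    [[8, 23, 0, 0.11], [8, 23, 0, 0.11], [8, 23, 0, 0.11], [8, 23, 0, 0.11], [8, 23, 0, 0.11], [8, 23, 0, 0.11], [8, 23, 0, 0.11], [8, 23, 0, 0.11]],
  ],
)

```text
time: 1.43
position: [0.409, -0.2282, 0.2173]
ee_rot: [1.069, -2.94, 0.002]
contact_force: [0.5, -0.0, 1.1]
opening: 0.0873
```

arm_command(
  targets=[
    [[8, 23, 0, 0.11], [8, 23, 0, 0.11], [8, 23, 0, 0.11], [8, 23, 0, 0.11], [8, 23, 0, 0.11], [8, 23, 0, 0.11], [8, 23, 0, 0.11], [0, 0, 0, 0]],
  ],
)

```text
time: 2.1
position: [0.4657, -0.0555, 0.2162]
ee_rot: [2.152, -2.272, 0.008]
contact_force: [0.2, 0.1, 0.4]
opening: 0.0877
```

```bash
cat >> h.py <<'E'
np.set_printoptions(precision=4,suppress=True)
def st(tgt=None,yaw=None):
    s=manip.state();m=R.from_rotvec(s["ee_rot"]).as_matrix();y=np.arctan2(m[1,0],m[0,0])
    print("t",round(s["time"],2),"pos",s["position"],"yaw",round(y,4),"tilt",m[:2,2],"q6",s["joint_positions"][5].round(3),"F",s["contact_force"],"T",s["wrist_torque"],"op",round(s["opening"],4))
    if tgt is not None: print("d mm",((np.array(tgt)-s["position"])*1000).round(1))
    if yaw is not None: print("dyaw",round((yaw-y+np.pi)%(2*np.pi)-np.pi,4))
E
python3 -c "
from h import *
st((.4685,-.0505,.045),1.52+np.pi)
i=manip.capture('top');cv2.imwrite('pics/t1.png',i)
"
```

```text
t 2.1 pos [ 0.4657 -0.0555  0.2162] yaw -1.625 tilt [-0.0057 -0.0124] q6 1.2 F [0.1532 0.0518 0.4475] T [-0.0691  0.0348  0.0014] op 0.0877
d mm [   2.8    5.  -171.2]
dyaw 0.0034
```

View pics/t1.png

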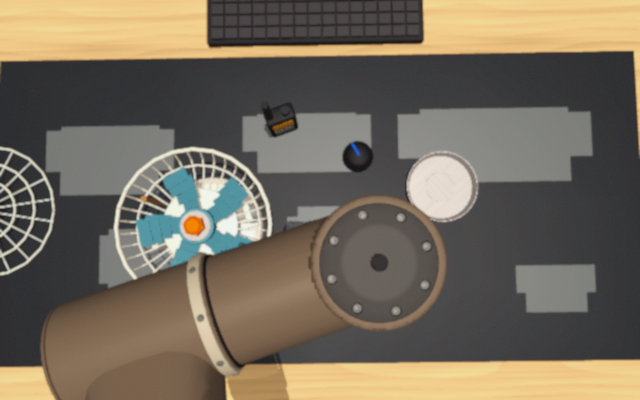

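```bash
python3 -c "
from h import *
print(manip.state()['joint_positions'])
i=manip.capture('side');cv2.imwrite('pics/s1.png',i);st()
"
```

```text
[ 0.3098  0.0234 -0.442   0.0111 -1.1155  1.197 ]
t 2.2 pos [ 0.4644 -0.0575  0.216 ] yaw -1.633 tilt [-0.0069 -0.0127] q6 1.196 F [-0.484  -0.3149  0.8191] T [-0.1426  0.1608  0.0152] op 0.0873
```

View pics/s1.png

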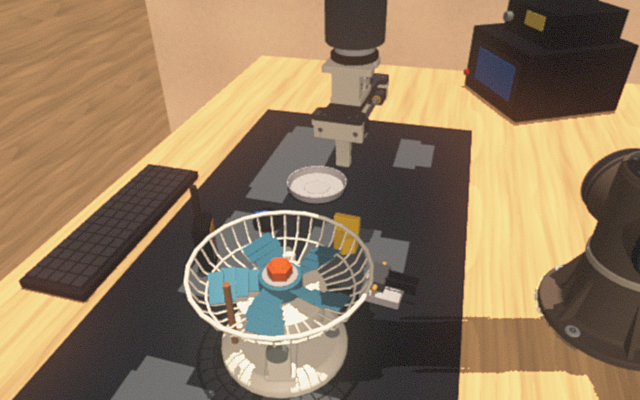

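The side view shows the open gripper over the key, and nothing has been disturbed. Next I'll go down to just above the key and correct the offset.

arm_command(
  targets=[
    [[2, 3, -25, 0], [1, 2, -25, 0], [1, 2, -25, 0], [0, 0, -22, 0], [0, 0, -10, 0], [0, 0, 0, 0]],
  ],
)

```text
time: 2.7
position: [0.467, -0.0544, 0.1063]
ee_rot: [2.128, -2.296, 0.01]
contact_force: [-0.7, 0.2, 1.0]
opening: 0.0877
```

```bash
python3 -c "
from h import *
st((.4685,-.0505,.045),1.52+np.pi)
i=manip.capture('side');cv2.imwrite('pics/s2.png',cv2.resize(i[100:300,250:450],None,fx=3,fy=3));st()
"
```

```text
t 2.7 pos [ 0.467  -0.0544  0.1063] yaw -1.6471 tilt [-0.0038 -0.0122] q6 1.172 F [-0.7366  0.2245  1.0181] T [-0.1316  0.1901  0.0032] op 0.0877
d mm [  1.5   3.9 -61.3]
dyaw 0.0255
t 2.75 pos [ 0.4672 -0.0544  0.1071] yaw -1.6469 tilt [-0.0033 -0.0121] q6 1.172 F [-0.17   -0.2683 -1.5058] T [-0.0767  0.1952 -0.0254] op 0.0875
```

View pics/s2.png

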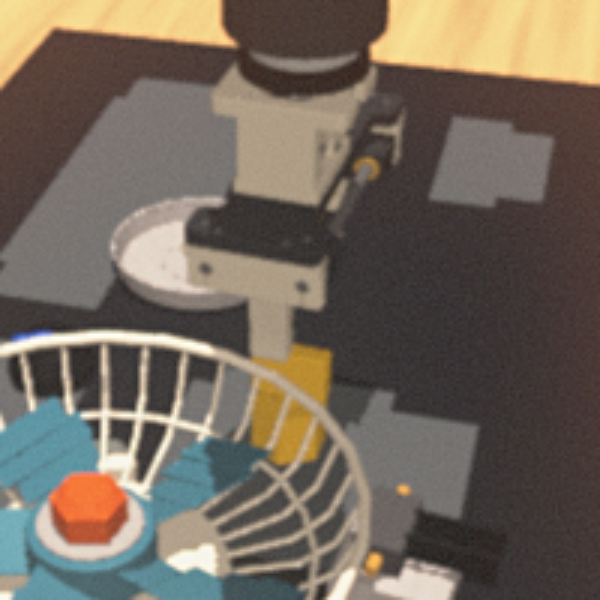

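```bash
python3 -c "
from h import *
for y in(.044,.055): print(proj('side',(.4672,-.0544+y,.107)))
print(onz('side',(339.5,219),.107))
"
```

```text
[343.5506 216.1434]
[342.1501 219.6419]
[ 0.4722 -0.0001  0.107 ]
```

The finger tip projects within about 3 px of where it should, so I'll descend.

arm_command(
  targets=[
    [[1, 3, -20, 0.02], [0.5, 1, -20, 0.01], [0, 0, -15, 0], [0, 0, -6, 0], [0, 0, 0, 0]],
  ],
)

```text
time: 3.17
position: [0.4722, -0.0523, 0.0494]
ee_rot: [2.161, -2.275, 0.018]
contact_force: [0.3, -0.4, -0.4]
opening: 0.0876
```

```bash
python3 -c "
from h import *
st((.4685,-.0505,.045),1.52+np.pi)
"
```

```text
t 3.17 pos [ 0.4722 -0.0523  0.0494] yaw -1.6223 tilt [ 0.0053 -0.0111] q6 1.189 F [ 0.273  -0.418  -0.3682] T [-0.0373  0.1705 -0.0172] op 0.0876
d mm [-3.7  1.8 -4.4]
dyaw 0.0007
```

arm_command(
  targets=[
    [[-3, 1.5, -2, 0], [-1, 0, 0, 0], [0, 0, 0, 0]],
  ],
)

```text
time: 3.42
position: [0.4694, -0.051, 0.0499]
ee_rot: [2.161, -2.279, 0.021]
contact_force: [0.0, -0.5, -0.6]
opening: 0.0874
```

arm_command(
  targets=[
    [[0, 0, 0, 0], [0, 0, 0, 0], [0, 0, 0, 0], [0, 0, 0, 0], [0, 0, 0, 0], [0, 0, 0, 0]],
  ],
  jaw=-1,
  force=50,
)

```text
time: 3.92
position: [0.4711, -0.0505, 0.0527]
ee_rot: [-2.16, 2.277, -0.025]
contact_force: [0.2, -0.0, 0.6]
opening: 0.0531
```

```bash
python3 -c "
from h import *
st((.4685,-.0505,.045),1.52+np.pi)
"
```

```text
t 3.92 pos [ 0.4711 -0.0505  0.0527] yaw -1.6235 tilt [ 0.0136 -0.0092] q6 1.181 F [ 0.2001 -0.0254  0.5898] T [-0.0361  0.2266 -0.0027] op 0.0531
d mm [-2.6 -0.  -7.7]
dyaw 0.0019
```

arm_command(
  targets=[
    [[-2, 0, -4, 0], [-1, 0, -2, 0], [-0.5, 0, -0.5, 0], [-0.3, 0, -0.5, 0], [-0.3, 0, -0.5, 0], [-0.3, 0, -0.5, 0], [-0.3, 0, -0.5, 0], [-0.3, 0, -0.5, 0]],
  ],
)

```text
time: 4.58
position: [0.4665, -0.0505, 0.044]
ee_rot: [-2.161, 2.275, -0.027]
contact_force: [-1.8, -0.4, 6.3]
opening: 0.0139
```

```bash
python3 -c "
from h import *
st((.4685,-.0505,.045),1.52+np.pi)
"
```

```text
t 4.58 pos [ 0.4665 -0.0505  0.044 ] yaw -1.6221 tilt [ 0.0146 -0.0099] q6 1.176 F [-1.7739 -0.3549  6.3141] T [0.2024 0.9712 0.0449] op 0.0139
d mm [2. 0. 1.]
dyaw 0.0005
```

arm_command(
  targets=[
    [[0, 0, 3, 0], [0, 0, 10, 0], [0, 0, 25, 0], [0, 0, 30, 0], [0, 0, 30, 0], [0, 0, 30, 0], [0, 0, 30, 0], [0, 0, 20, 0]],
  ],
)

```text
time: 5.25
position: [0.4574, -0.0523, 0.2229]
ee_rot: [2.153, -2.272, 0.01]
contact_force: [0.4, 1.2, -1.7]
opening: 0.0133
```

```bash
python3 -c "
from h import *
st((.510,.208,.260),4.512)
for n in('side','top'):
  i=manip.capture(n);cv2.imwrite('pics/%s3.png'%n,i)
"
```

```text
t 5.25 pos [ 0.4574 -0.0523  0.2229] yaw -1.6245 tilt [-0.0041 -0.0129] q6 1.186 F [ 0.4267  1.1875 -1.7044] T [-0.0408 -0.0748 -0.0474] op 0.0133
d mm [ 52.6 260.3  37.1]
dyaw -0.1467
```

View pics/side3.png

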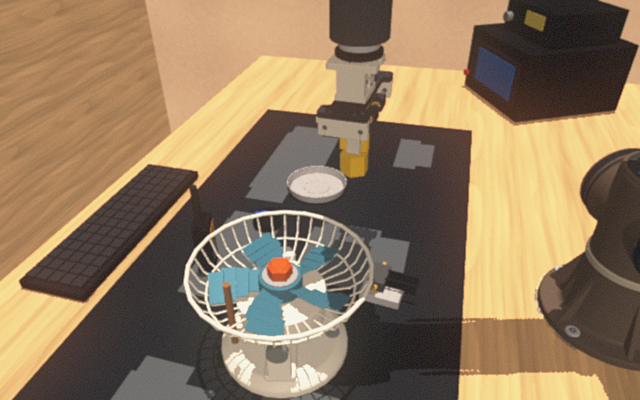

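The key is gripped and lifted with its weight on the wrist. It is time to raise it further and carry it above the nut, turning -0.147 on the way.

arm_command(
  targets=[
    [[3, 0, 30, 0], [3, 15, 15, 0], [7, 35, 3, -0.03], [7, 35, 1, -0.03], [7, 35, 1, -0.03], [7, 35, 1, -0.03], [7, 35, 1, -0.02], [5, 35, 1, 0]],
  ],
)

```text
time: 6.02
position: [0.4984, 0.1762, 0.2726]
ee_rot: [1.964, -2.431, 0.001]
contact_force: [0.8, -0.1, -2.5]
opening: 0.0133
```

arm_command(
  targets=[
    [[3, 25, 0, 0], [0, 12, 0, 0], [0, 0, 0, 0]],
  ],
)

```text
time: 6.27
position: [0.5002, 0.2206, 0.2675]
ee_rot: [1.965, -2.423, -0.002]
contact_force: [1.0, -0.3, -2.8]
opening: 0.014
```

```bash
python3 -c "
from h import *
for n in('side','top'):
  i=manip.capture(n);cv2.imwrite('pics/%s4.png'%n,i)
st((.510,.208,.260),4.512)
"
```

```text
t 6.37 pos [0.4999 0.2184 0.2677] yaw -1.7797 tilt [-0.0184 -0.0139] q6 0.594 F [-0.217  -1.1943 -2.1872] T [-0.1008  0.1005  0.0515] op 0.0139
d mm [ 10.1 -10.4  -7.7]
dyaw 0.0085
```

View pics/side4.png

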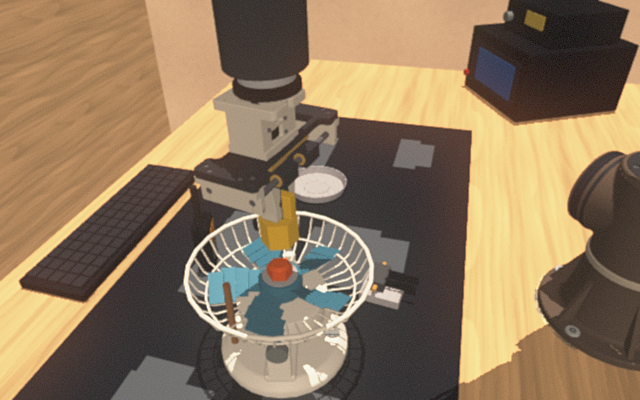

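arm_command(
  targets=[
    [[8, -9, -5, 0.005], [1, -1, 0, 0], [0, 0, 0, 0]],
  ],
)

```text
time: 6.62
position: [0.5081, 0.205, 0.2618]
ee_rot: [1.966, -2.418, -0.001]
contact_force: [-0.4, -0.1, -1.3]
opening: 0.0135
```

```bash
python3 -c "
from h import *
i=manip.capture('side');cv2.imwrite('pics/s5.png',cv2.resize(i[170:310,210:350],None,fx=4.2,fy=4.2,interpolation=2))
st((.508,.208,.260),4.512)
"
```

```text
t 6.67 pos [0.5079 0.2049 0.2617] yaw -1.7762 tilt [-0.0205 -0.0154] q6 0.626 F [-0.7721  0.1377 -2.6201] T [-0.0869  0.1146  0.0191] op 0.014
d mm [ 0.1  3.1 -1.7]
dyaw 0.005
```

View pics/s5.png

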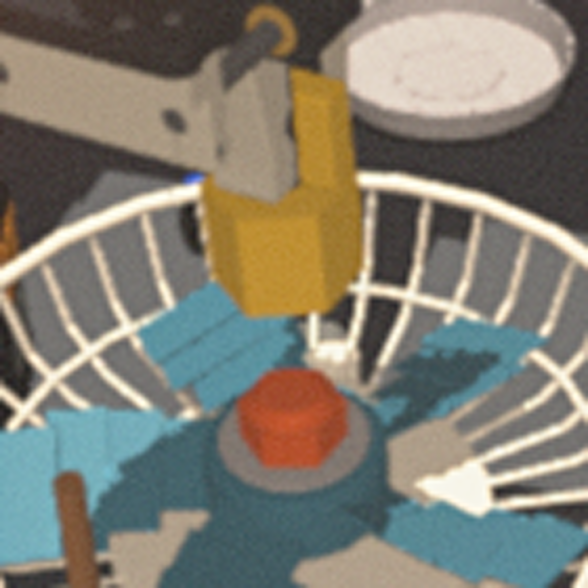

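```bash
python3 -c "
from h import *
f=lambda u,v:((u+.5)/4.2-.5+210,(v+.5)/4.2-.5+170)
z=.2175
Q=np.array([onz('side',f(*p),z) for p in[(211,268),(247,318),(325,313),(360,262)]])
print(Q);c=(Q[0]+Q[3])/2;print(c)
for a in Q: print(np.hypot(*(a-c)[:2])*1000,np.degrees(np.arctan2(*(a-c)[1::-1]))%60)
e=(Q[2]-Q[1]);print('edge len, dir',np.linalg.norm(e),np.degrees(np.arctan2(e[1],e[0]))%60)
N=np.array([onz('side',f(*p),.1655) for p in[(239,403),(257,435),(333,432),(347,402),(315,371),(269,371)]]);print(N.mean(0))
m=N.mean(0)
for a in N: print(np.hypot(*(a-m)[:2])*1000,np.degrees(np.arctan2(*(a-m)[1::-1]))%60)
print(np.array(proj('side',(.51,.208,.17)))-proj('side',(.51,.208,.256)))
"
```

```text
[[0.5363 0.206  0.2175]
 [0.516  0.227  0.2175]
 [0.4929 0.2182 0.2175]
 [0.4902 0.1904 0.2175]]
[0.5132 0.1982 0.2175]
24.3227828298127 18.726847763982214
28.90110134437842 24.608771172451014
28.523802665508793 15.466743207472035
24.322782829812645 18.72684776398225
edge len, dir 0.024660153072826138 20.829475253299222
[0.5108 0.2062 0.1655]
18.34275998792759 16.83641734002413
19.562691963086294 11.438412444072739
20.55168915765307 29.1161180938837
18.149444758951027 15.093453808360522
17.024723717546788 23.377253356144266
18.467409072985387 16.252246168544126
[ 3.5945 49.4321]
```

The key's corners are at about 19–20° and the nut's at about 17–19°, within the 5° slop. I'll shift y by about +3 mm and come down to just above the nut.

arm_command(
  targets=[
    [[0, 2, -10, 0], [0, 1.5, -12, 0], [0, 0, -10, 0], [0, 0, -5, 0], [0, 0, 0, 0]],
  ],
)

```text
time: 7.08
position: [0.5072, 0.2067, 0.2227]
ee_rot: [1.963, -2.423, -0.003]
contact_force: [0.1, 0.6, -1.9]
opening: 0.0138
```

```bash
python3 -c "
from h import *
i=manip.capture('side');cv2.imwrite('pics/s6.png',cv2.resize(i[170:310,210:350],None,fx=4.2,fy=4.2,interpolation=2))
st((.508,.208,.214),4.512)
"
```

```text
t 7.13 pos [0.5073 0.2068 0.2231] yaw -1.7799 tilt [-0.0189 -0.0133] q6 0.62 F [-0.5788 -0.4236 -3.1592] T [-0.0726  0.1292 -0.077 ] op 0.0135
d mm [ 0.7  1.2 -9.1]
dyaw 0.0088
```

View pics/s6.png

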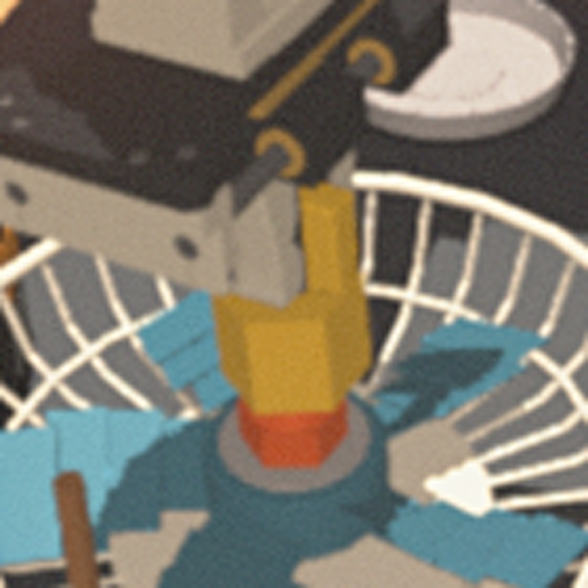

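The key is directly over the nut: its front edge spans x≈255–334 and the nut's spans x≈258–333. I'll ease it down.

arm_command(
  targets=[
    [[0.5, 1, -4, 0], [0, 0, -2, 0], [0, 0, -2, 0], [0, 0, -1.5, 0], [0, 0, -1, 0]],
  ],
)

```text
time: 7.55
position: [0.5086, 0.2085, 0.2132]
ee_rot: [1.965, -2.425, -0.002]
contact_force: [-0.6, -0.4, -2.0]
opening: 0.0137
```

```bash
python3 -c "
from h import *
st((.508,.208,.214),4.512)
"
```

```text
t 7.55 pos [0.5086 0.2085 0.2132] yaw -1.7794 tilt [-0.0166 -0.0121] q6 0.619 F [-0.6121 -0.3682 -2.0462] T [-0.057   0.1104 -0.    ] op 0.0137
d mm [-0.6 -0.5  0.8]
dyaw 0.0082
```

arm_command(
  targets=[
    [[0, 0, -1, 0], [0, 0, -1, 0], [0, 0, -1, 0], [0, 0, -1, 0]],
  ],
)

```text
time: 7.88
position: [0.5089, 0.2087, 0.2092]
ee_rot: [1.966, -2.425, -0.002]
contact_force: [-0.2, -1.0, -2.5]
opening: 0.0138
```

```bash
python3 -c "
from h import *
st((.508,.208,.214),4.512)
"
```

```text
t 7.88 pos [0.5089 0.2087 0.2092] yaw -1.7794 tilt [-0.0159 -0.0116] q6 0.619 F [-0.2222 -1.0236 -2.5465] T [-0.0309  0.1027 -0.0289] op 0.0138
d mm [-0.9 -0.7  4.8]
dyaw 0.0082
```

arm_command(
  targets=[
    [[-0.2, -0.1, -1, 0], [-0.2, -0.1, -1, 0], [0, 0, -0.8, 0]],
  ],
)

```text
time: 8.13
position: [0.5085, 0.2085, 0.2061]
ee_rot: [1.966, -2.425, -0.002]
contact_force: [-0.3, -0.0, -2.0]
opening: 0.0137
```

```bash
python3 -c "
from h import *
st((.508,.208,.214),4.512)
"
```

```text
t 8.13 pos [0.5085 0.2085 0.2061] yaw -1.7793 tilt [-0.0158 -0.0116] q6 0.619 F [-0.3097 -0.0137 -2.0035] T [-0.0774  0.0513  0.0098] op 0.0137
d mm [-0.5 -0.5  7.9]
dyaw 0.0081
```

arm_command(
  targets=[
    [[0, 0, -1, 0], [0, 0, -1, 0], [0, 0, -0.8, 0]],
  ],
)

```text
time: 8.38
position: [0.5085, 0.2085, 0.2031]
ee_rot: [1.966, -2.425, -0.002]
contact_force: [-0.5, -0.5, -2.8]
opening: 0.0135
```

```bash
python3 -c "
from h import *
st((.508,.208,.214),4.512)
"
```

```text
t 8.38 pos [0.5085 0.2085 0.2031] yaw -1.7793 tilt [-0.0158 -0.0116] q6 0.619 F [-0.464  -0.4533 -2.7508] T [-0.0368  0.0596  0.0116] op 0.0135
d mm [-0.5 -0.5 10.9]
dyaw 0.0081
```

There is no contact force at about 11 mm below the nut top, so the key appears to be sliding over the flats. Continuing slowly.

arm_command(
  targets=[
    [[0, 0, -1, 0], [0, 0, -1, 0], [0, 0, -1, 0], [0, 0, -1, 0]],
  ],
)

```text
time: 8.72
position: [0.5085, 0.2085, 0.1987]
ee_rot: [1.966, -2.425, -0.001]
contact_force: [-0.0, 0.1, -2.5]
opening: 0.0137
```

```bash
python3 -c "
from h import *
st((.508,.208,.214),4.512)
i=manip.capture('side');cv2.imwrite('pics/s7.png',cv2.resize(i[170:310,210:350],None,fx=4.2,fy=4.2,interpolation=2))
"
```

```text
t 8.72 pos [0.5085 0.2085 0.1987] yaw -1.7793 tilt [-0.0157 -0.0115] q6 0.619 F [-0.0482  0.1001 -2.5119] T [-0.0294  0.0555  0.0122] op 0.0137
d mm [-0.5 -0.5 15.3]
dyaw 0.0081
```

View pics/s7.png

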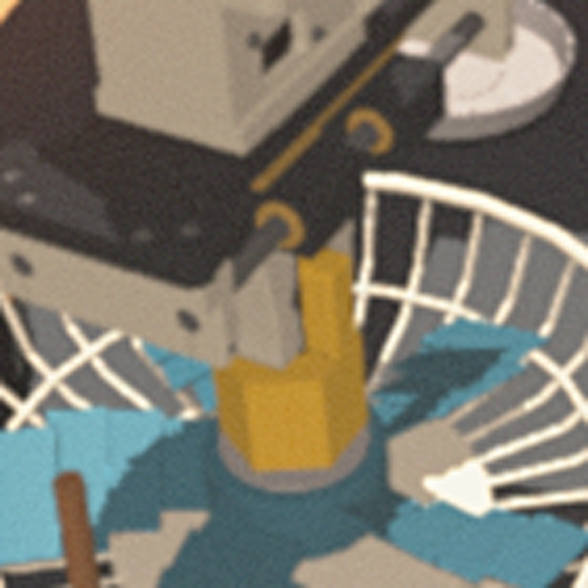

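The socket is over the nut with its rim a few millimetres above the washer.

arm_command(
  targets=[
    [[0, 0, -1, 0], [0, 0, -1, 0], [0, 0, -0.8, 0], [0, 0, -0.6, 0], [0, 0, -0.4, 0]],
  ],
)

```text
time: 9.18
position: [0.5085, 0.2085, 0.1951]
ee_rot: [1.966, -2.425, -0.001]
contact_force: [-2.9, -0.8, 3.2]
opening: 0.0139
```

```bash
python3 -c "
from h import *
st((.508,.208,.194),4.512)
"
```

```text
t 9.18 pos [0.5085 0.2085 0.1951] yaw -1.7791 tilt [-0.0155 -0.0117] q6 0.619 F [-2.9419 -0.8077  3.2345] T [-0.0933  1.1607  0.0324] op 0.0139
d mm [-0.5 -0.5 -1.1]
dyaw 0.0079
```

The washer took about 5 N, which matches full depth. Holding for a moment, then starting gently clockwise.

arm_command(
  targets=[
    [[0, 0, -0.3, 0], [0, 0, -0.2, 0], [0, 0, 0, 0], [0, 0, 0, 0]],
  ],
)

```text
time: 9.52
position: [0.5084, 0.2084, 0.1952]
ee_rot: [1.967, -2.426, -0.001]
contact_force: [-0.7, -0.4, 0.2]
opening: 0.0137
```

arm_command(
  targets=[
    [[0, 0, 0, -0.01], [0, 0, 0, -0.02], [0, 0, 0, -0.02], [0, 0, 0, -0.02]],
  ],
)

```text
time: 9.85
position: [0.5088, 0.2093, 0.1951]
ee_rot: [1.875, -2.499, -0.003]
contact_force: [-1.5, -0.6, -1.0]
opening: 0.0143
```

```bash
python3 -c "
from h import *
st((.508,.208,.194),4.512)
"
```

```text
t 9.85 pos [0.5088 0.2093 0.1951] yaw -1.8545 tilt [-0.0151 -0.0088] q6 0.545 F [-1.4877 -0.6393 -1.0486] T [-0.0188  0.4756  0.0298] op 0.0143
d mm [-0.8 -1.3 -1.1]
dyaw 0.0834
```

arm_command(
  targets=[
    [[0, 0, 0, -0.02], [0, -0.3, 0, -0.02], [0, 0, 0, -0.02], [0, 0, 0, -0.02]],
  ],
)

```text
time: 10.18
position: [0.5085, 0.2093, 0.1952]
ee_rot: [1.763, -2.58, -0.005]
contact_force: [-1.7, 0.5, 0.0]
opening: 0.014
```

```bash
python3 -c "
from h import *
st((.508,.208,.194),4.512)
"
```

```text
t 10.18 pos [0.5085 0.2093 0.1952] yaw -1.9426 tilt [-0.016  -0.0072] q6 0.459 F [-1.7267  0.5451  0.0115] T [0.2914 0.5718 0.6463] op 0.014
d mm [-0.5 -1.3 -1.2]
dyaw 0.1714
```

The torque rose to about 0.65 N·m, so the flats have engaged. Continuing gently to check that the nut gives.

arm_command(
  targets=[
    [[0, 0, 0, -0.03], [0, 0, 0, -0.03], [0, 0, 0, -0.03], [0, 0, 0, -0.03]],
  ],
  force=60,
)

```text
time: 10.52
position: [0.5087, 0.2095, 0.1951]
ee_rot: [1.596, -2.686, -0.006]
contact_force: [-2.3, 1.5, -0.5]
opening: 0.0139
```

```bash
python3 -c "
from h import *
st((.508,.208,.194),4.512)
i=manip.capture('side');cv2.imwrite('pics/s8.png',cv2.resize(i[170:310,210:350],None,fx=4.2,fy=4.2,interpolation=2))
"
```

```text
t 10.52 pos [0.5087 0.2095 0.1951] yaw -2.0694 tilt [-0.0163 -0.0056] q6 0.334 F [-2.2625  1.5385 -0.4909] T [0.4437 0.6425 0.6845] op 0.0139
d mm [-0.7 -1.5 -1.1]
dyaw 0.2983
```

View pics/s8.png

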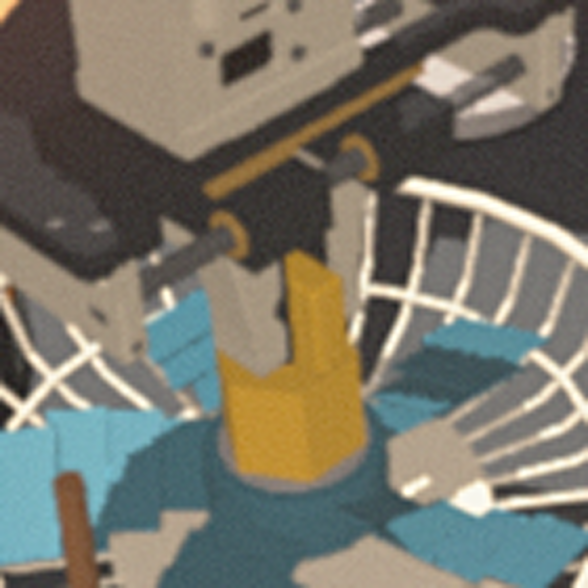

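The key follows and the torque holds steady at about 0.68 N·m, so the nut is giving. Keep turning.

arm_command(
  targets=[
    [[0, 0, 0, -0.05], [0, 0, 0, -0.05], [0, 0, 0, -0.05], [0, 0, 0, -0.05], [0, 0, 0, -0.05], [0, 0, 0, -0.05], [0, 0, 0, -0.05], [0, 0, 0, -0.05]],
  ],
)

```text
time: 11.23
position: [0.5094, 0.2102, 0.1951]
ee_rot: [1.009, -2.96, -0.009]
contact_force: [-1.1, 1.0, -0.6]
opening: 0.0136
```

```bash
python3 -c "
from h import *
st((.508,.208,.194),4.512)
"
```

```text
t 11.23 pos [0.5094 0.2102 0.1951] yaw -2.4846 tilt [-0.0155  0.001 ] q6 -0.076 F [-1.1446  1.02   -0.6371] T [0.3918 0.5051 0.5971] op 0.0136
d mm [-1.4 -2.2 -1.1]
dyaw 0.7134
```

arm_command(
  targets=[
    [[0, 0, 0, -0.05], [0, 0, 0, -0.05], [0, 0, 0, -0.05], [0, 0, 0, -0.05], [0, 0, 0, -0.05], [0, 0, 0, -0.05], [0, 0, 0, -0.05], [0, 0, 0, -0.05]],
  ],
)

```text
time: 11.9
position: [0.5102, 0.2105, 0.1951]
ee_rot: [0.376, -3.107, -0.012]
contact_force: [-1.1, 1.5, 0.0]
opening: 0.0135
```

```bash
python3 -c "
from h import *
st((.508,.208,.194),4.512)
"
```

```text
t 11.9 pos [0.5102 0.2105 0.1951] yaw -2.9006 tilt [-0.0123  0.006 ] q6 -0.489 F [-1.0982  1.4794  0.0302] T [0.302  0.4589 0.6016] op 0.0135
d mm [-2.2 -2.5 -1.1]
dyaw 1.1295
```

arm_command(
  targets=[
    [[0, 0, 0, -0.05], [0, 0, 0, -0.05], [0, 0, 0, -0.05], [0, 0, 0, -0.05], [0, 0, 0, -0.05], [0, 0, 0, -0.05], [0, 0, 0, -0.05], [0, 0, 0, -0.05]],
  ],
)

```text
time: 12.57
position: [0.5112, 0.2105, 0.1951]
ee_rot: [-0.274, -3.122, -0.013]
contact_force: [-0.8, 1.1, -0.4]
opening: 0.0134
```

```bash
python3 -c "
from h import *
st((.508,.208,.194),4.512)
i=manip.capture('side');cv2.imwrite('pics/s9.png',cv2.resize(i[170:310,210:350],None,fx=4.2,fy=4.2,interpolation=2))
"
```

```text
t 12.57 pos [0.5112 0.2105 0.1951] yaw 2.9662 tilt [-0.0072  0.0088] q6 -0.906 F [-0.7873  1.1221 -0.3789] T [0.303  0.4567 0.6395] op 0.0134
d mm [-3.2 -2.5 -1.1]
dyaw 1.5458
```

View pics/s9.png

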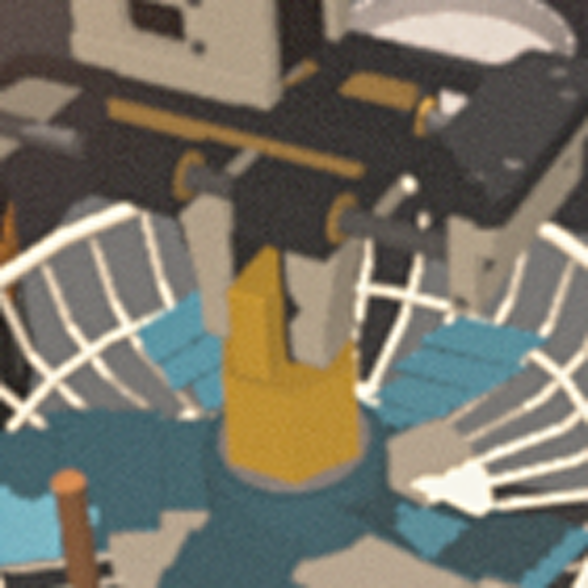

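It has turned about 1.40 rad since the flats took up, and the key and jaws are still aligned. I'll add a small margin, ease back within the slack, and lift.

arm_command(
  targets=[
    [[0, 0, 0, -0.04], [0, 0, 0, -0.04], [0, 0, 0, -0.02], [0, 0, 0, 0.03], [0, 0, 0, 0.04], [0, 0, 0, 0]],
  ],
)

```text
time: 13.12
position: [0.5113, 0.2103, 0.195]
ee_rot: [-0.322, -3.117, -0.012]
contact_force: [-1.1, 0.2, 0.4]
opening: 0.0136
```

```bash
python3 -c "
from h import *
st((.508,.208,.194),4.512)
"
```

```text
t 13.12 pos [0.5113 0.2103 0.195 ] yaw 2.9359 tilt [-0.0069  0.0085] q6 -0.937 F [-1.1011  0.2223  0.3533] T [ 0.2881  0.4987 -0.029 ] op 0.0136
d mm [-3.3 -2.3 -1. ]
dyaw 1.5761
```

The torque has relaxed to about zero, so I'll lift straight up slowly.

arm_command(
  targets=[
    [[0, 0, 2, 0], [0, 0, 3, 0], [0, 0, 3, 0], [0, 0, 4, 0], [0, 0, 4, 0], [0, 0, 4, 0]],
  ],
)

```text
time: 13.62
position: [0.5111, 0.2098, 0.215]
ee_rot: [-0.328, -3.115, -0.01]
contact_force: [0.4, 0.2, -3.5]
opening: 0.0136
```

```bash
python3 -c "
from h import *
st((.508,.208,.194),4.512)
"
```

```text
t 13.62 pos [0.5111 0.2098 0.215 ] yaw 2.932 tilt [-0.0087  0.0073] q6 -0.94 F [ 0.4139  0.1583 -3.4974] T [-0.0238  0.096  -0.0294] op 0.0136
d mm [ -3.1  -1.8 -21. ]
dyaw 1.58
```

arm_command(
  targets=[
    [[0, 0, 5, 0], [0, 0, 10, 0], [0, 0, 20, 0], [0, 0, 20, 0], [0, 0, 5, 0], [0, 0, 0, 0]],
  ],
)

```text
time: 14.12
position: [0.5108, 0.2088, 0.2813]
ee_rot: [-0.329, -3.116, -0.009]
contact_force: [-0.1, -0.5, -3.3]
opening: 0.0137
```

```bash
python3 -c "
from h import *
i=manip.capture('side');cv2.imwrite('pics/s10.png',cv2.resize(i[150:310,210:370],None,fx=3.7,fy=3.7,interpolation=2))
t=cv2.imread('pics/top0.png')
# dish rim circle in first top view
g=cv2.cvtColor(t,6)[140:232,396:488]
g=cv2.resize(g,None,fx=4,fy=4,interpolation=2)
c=cv2.HoughCircles(cv2.GaussianBlur(g,(5,5),1),3,1,200,param1=80,param2=20,minRadius=120,maxRadius=155);print(c)
u=(c[0,0,:2]+.5)/4-.5+(396,140);print(u,onz('top',u,.02),c[0,0,2]/4*.996/506.7)
cv2.imwrite('pics/dish.png',g)
st(onz('top',u,.02))
"
```

```text
[[[186.5 184.5 143.9]]]
[442.25 185.75] [ 0.584  -0.2465  0.02  ] 0.070714615
t 14.17 pos [0.5109 0.2088 0.281 ] yaw 2.9314 tilt [-0.0077  0.0069] q6 -0.942 F [-0.1195  0.6282 -1.2333] T [ 0.0882 -0.0577 -0.0574] op 0.0132
d mm [  73.2 -455.3 -261. ]
```

View pics/s10.png

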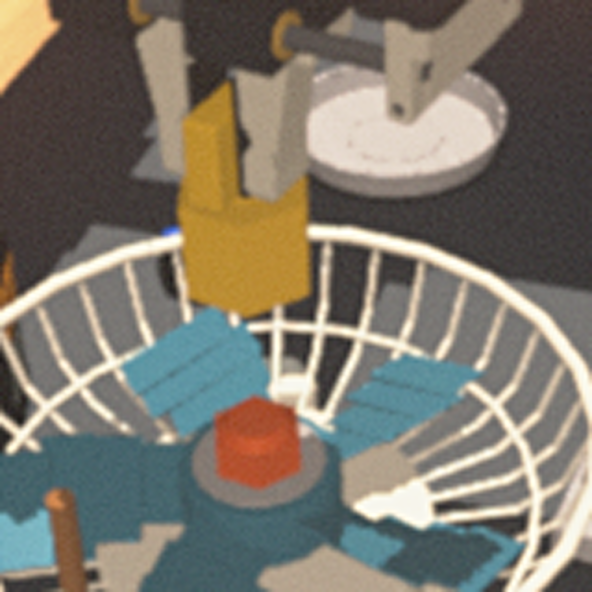

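View pics/dish.png

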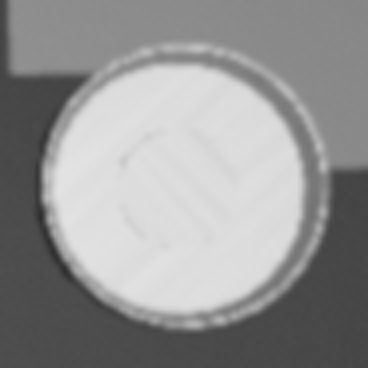

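The key is clear of the nut, which now shows a corner to the front (about x=258), so it has turned. The dish fits a circle of radius 70.7 mm against 70, centred at (0.584,-0.2465). Carrying the key over.

arm_command(
  targets=[
    [[3, -15, 0, 0], [5, -32, 0, 0], [5, -32, 0, 0], [5, -32, 0, 0], [5, -32, 0, 0], [5, -32, 0, 0], [5, -32, 0, 0], [5, -32, 0, 0]],
  ],
)

```text
time: 14.83
position: [0.5449, -0.0344, 0.2724]
ee_rot: [-0.314, -3.108, -0.007]
contact_force: [1.6, 0.5, -2.9]
opening: 0.0139
```

arm_command(
  targets=[
    [[5, -32, 0, 0], [5, -32, 0, 0], [5, -32, 0, 0], [5, -32, 0, 0], [5, -30, 0, 0], [5, -20, 0, 0], [5, -10, 0, 0], [0, 0, 0, 0]],
  ],
)

```text
time: 15.5
position: [0.5755, -0.2374, 0.2611]
ee_rot: [-0.322, -3.093, -0.008]
contact_force: [0.6, 0.3, -2.1]
opening: 0.014
```

```bash
python3 -c "
from h import *
st((.584,-.2465,.05))
i=manip.capture('top');cv2.imwrite('pics/t11.png',i)
i=manip.capture('side');cv2.imwrite('pics/s11.png',i)
"
```

```text
t 15.5 pos [ 0.5755 -0.2374  0.2611] yaw 2.9343 tilt [-0.0316  0.0084] q6 -0.124 F [ 0.6289  0.3247 -2.081 ] T [ 0.0328 -0.1198 -0.0335] op 0.014
d mm [   8.5   -9.1 -211.1]
```

View pics/s11.png

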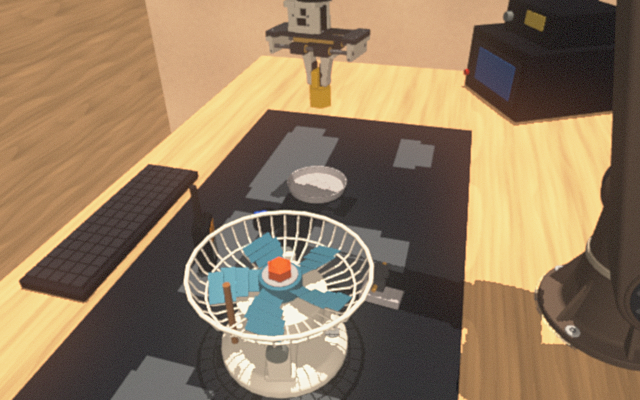

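The key is held over the dish and nothing else has moved. Lowering it now.

arm_command(
  targets=[
    [[3, -4, -20, 0], [3, -3, -30, 0], [1, -1, -30, 0], [0, 0, -30, 0], [0, 0, -30, 0], [0, 0, -15, 0], [0, 0, -5, 0], [0, 0, 0, 0]],
  ],
)

```text
time: 16.27
position: [0.582, -0.2336, 0.0979]
ee_rot: [-0.306, -3.1, -0.01]
contact_force: [-1.2, 0.3, -2.0]
opening: 0.0136
```

```bash
python3 -c "
from h import *
st((.584,-.2465,.048))
"
```

```text
t 16.27 pos [ 0.582  -0.2336  0.0979] yaw 2.9448 tilt [-0.0252  0.0092] q6 -0.116 F [-1.1576  0.3115 -2.037 ] T [ 0.0243 -0.0265 -0.0214] op 0.0136
d mm [  2.  -12.9 -49.9]
```

arm_command(
  targets=[
    [[1, -6, -8, 0], [1, -6, -10, 0], [0, -2, -10, 0], [0, 0, -6, 0], [0, 0, -3, 0], [0, 0, 0, 0]],
  ],
)

```text
time: 16.77
position: [0.5875, -0.2481, 0.0622]
ee_rot: [-0.303, -3.108, -0.009]
contact_force: [0.4, -0.3, -2.8]
opening: 0.0134
```

```bash
python3 -c "
from h import *
st((.584,-.2465,.048))
"
```

```text
t 16.77 pos [ 0.5875 -0.2481  0.0622] yaw 2.9474 tilt [-0.0177  0.0076] q6 -0.092 F [ 0.3868 -0.2909 -2.7884] T [-0.0364  0.0381 -0.0656] op 0.0134
d mm [ -3.5   1.6 -14.2]
```

arm_command(
  targets=[
    [[0, 0, -3, 0], [0, 0, -3, 0], [0, 0, -2, 0], [0, 0, -1, 0], [0, 0, -1, 0]],
  ],
)

```text
time: 17.18
position: [0.5883, -0.2485, 0.0524]
ee_rot: [-0.303, -3.11, -0.009]
contact_force: [0.2, -0.1, -1.8]
opening: 0.0138
```

```bash
python3 -c "
from h import *
st((.584,-.2465,.048))
i=manip.capture('side');cv2.imwrite('pics/s12.png',cv2.resize(i[100:220,260:380],None,fx=4.5,fy=4.5,interpolation=2))
"
```

```text
t 17.18 pos [ 0.5883 -0.2485  0.0524] yaw 2.9472 tilt [-0.0158  0.0071] q6 -0.092 F [ 0.2015 -0.1341 -1.7896] T [ 0.0636  0.079  -0.0206] op 0.0138
d mm [-4.3  2.  -4.4]
```

View pics/s12.png

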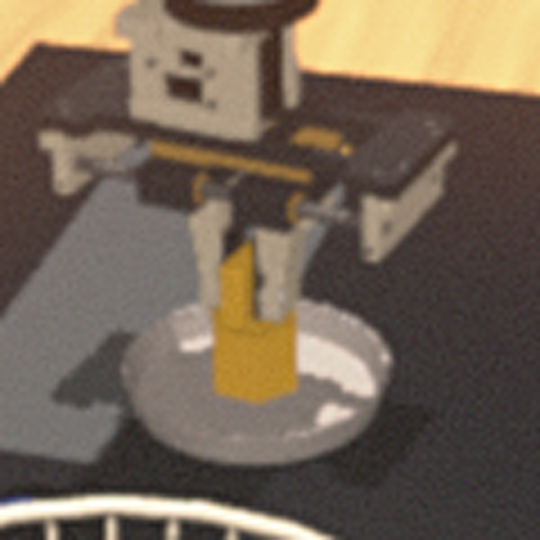

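The key is centred in the dish (rim near x=255, y=395 in the crop) and almost down. Slow touch-down next.

arm_command(
  targets=[
    [[0, 0, -1, 0], [0, 0, -1, 0], [0, 0, -0.7, 0], [0, 0, -0.5, 0], [0, 0, -0.5, 0]],
  ],
)

```text
time: 17.65
position: [0.5885, -0.2483, 0.0487]
ee_rot: [-0.303, -3.111, -0.009]
contact_force: [-0.1, 0.4, -2.4]
opening: 0.0133
```

```bash
python3 -c "
from h import *
st((.584,-.2465,.048))
"
```

```text
t 17.65 pos [ 0.5885 -0.2483  0.0487] yaw 2.9475 tilt [-0.0152  0.007 ] q6 -0.092 F [-0.1324  0.4477 -2.3616] T [-0.037   0.0111 -0.0075] op 0.0133
d mm [-4.5  1.8 -0.7]
```

arm_command(
  targets=[
    [[0, 0, -0.5, 0], [0, 0, -0.5, 0], [0, 0, -0.5, 0]],
  ],
)

```text
time: 17.9
position: [0.5887, -0.2483, 0.0475]
ee_rot: [-0.303, -3.111, -0.008]
contact_force: [-2.1, 1.8, 4.2]
opening: 0.0138
```

```bash
python3 -c "
from h import *
st((.584,-.2465,.048))
"
```

```text
t 17.9 pos [ 0.5887 -0.2483  0.0475] yaw 2.9476 tilt [-0.015   0.0069] q6 -0.092 F [-2.1332  1.8474  4.1848] T [ 0.7252  0.9324 -0.063 ] op 0.0138
d mm [-4.7  1.8  0.5]
```

It touched down with about 6 N. Releasing, then lifting.

arm_command(
  targets=[
    [[0, 0, 0, 0], [0, 0, 0, 0], [0, 0, 0, 0], [0, 0, 0, 0], [0, 0, 0, 0], [0, 0, 0, 0]],
  ],
  jaw=0.6,
  force=10,
)

```text
time: 18.4
position: [0.5901, -0.2488, 0.049]
ee_rot: [-0.302, -3.115, -0.007]
contact_force: [0.1, 0.3, 0.2]
opening: 0.0479
```

```bash
python3 -c "
from h import *
st((.584,-.2465,.048))
i=manip.capture('side');cv2.imwrite('pics/s13.png',cv2.resize(i[100:220,260:380],None,fx=4.5,fy=4.5,interpolation=2))
"
```

```text
t 18.4 pos [ 0.5901 -0.2488  0.049 ] yaw 2.9483 tilt [-0.0118  0.0058] q6 -0.092 F [0.1226 0.3441 0.2473] T [-0.0117  0.0158 -0.0001] op 0.0479
d mm [-6.1  2.3 -1. ]
```

View pics/s13.png

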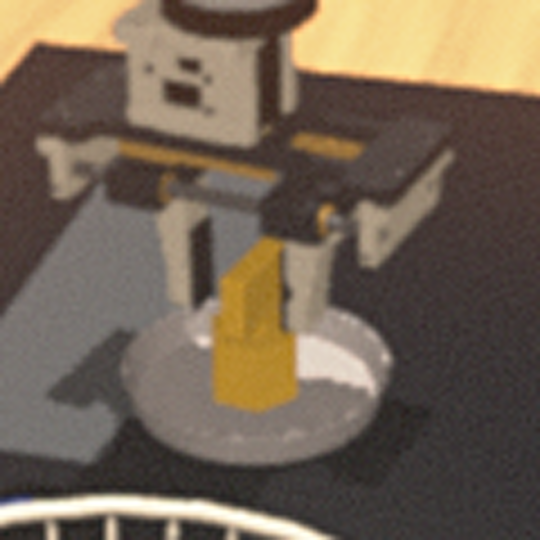

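The key stands upright on its own with the jaws about 48 mm apart. I'll lift clear and move aside for a last look.

arm_command(
  targets=[
    [[0, 0, 3, 0], [0, 0, 10, 0], [0, 0, 20, 0], [0, 0, 30, 0], [0, 0, 30, 0], [0, 0, 30, 0], [0, 0, 30, 0], [0, 0, 10, 0]],
  ],
)

```text
time: 19.12
position: [0.5858, -0.2486, 0.2197]
ee_rot: [-0.302, -3.107, -0.007]
contact_force: [0.3, 0.1, 1.1]
opening: 0.0703
```

arm_command(
  targets=[
    [[-12, -30, 0, 0], [-12, -30, 0, 0], [-12, -30, 0, 0], [-12, -30, 0, 0], [-12, -30, 0, 0], [-12, -30, 0, 0], [-12, -25, 0, 0], [0, 0, 0, 0]],
  ],
)

```text
time: 19.78
position: [0.5005, -0.4605, 0.2341]
ee_rot: [-0.292, -3.125, -0.0]
contact_force: [0.3, 0.7, -1.2]
opening: 0.0699
```

```bash
python3 -c "
from h import *
st()
for n in('top','side'):
  i=manip.capture(n);cv2.imwrite('pics/%s14.png'%n,i)
  if n=='side': b=cv2.resize(i[240:300,250:310],None,fx=6,fy=6,interpolation=2)
  else: a=cv2.resize(i[196:256,164:224],None,fx=6,fy=6,interpolation=2)
cv2.imwrite('pics/n14.png',np.hstack([a,b]))
"
```

```text
t 19.78 pos [ 0.5005 -0.4605  0.2341] yaw 2.9555 tilt [-0.0033  0.0004] q6 0.271 F [ 0.3119  0.6817 -1.1859] T [ 0.1189  0.0096 -0.0517] op 0.0699
```

View pics/top14.png

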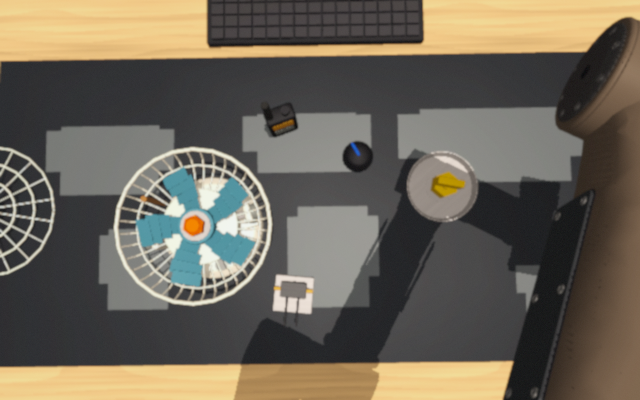

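View pics/side14.png

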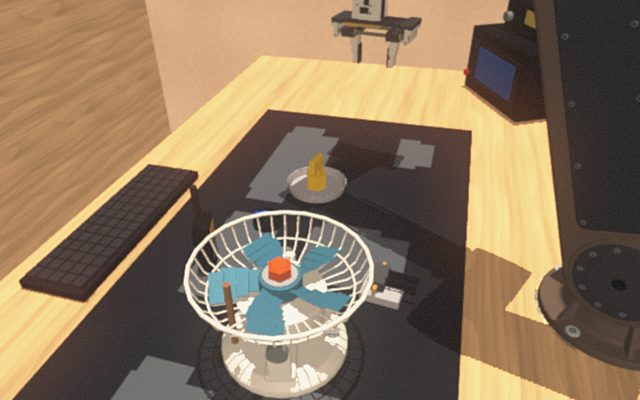

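View pics/n14.png

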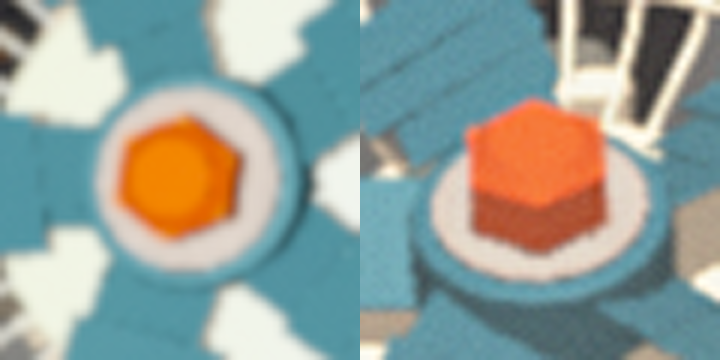

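The key stands in the dish near (447,185) in the top view, and the fan, radio, mouse and Morse key are where they were. I'll check the nut's angle and the key's position numerically.

```bash
python3 -c "
from h import *
N=np.array([onz('side',((u+.5)/6-.5+250,(v+.5)/6-.5+240),.1655) for u,v in [(107,133),(113,187),(180,207),(245,180),(240,125),(175,100)]]);m=N.mean(0)
a=np.degrees(np.arctan2(N[:,1]-m[1],N[:,0]-m[0]));print(m,a,a%60)
t=cv2.imread('pics/top14.png')[150:225,405:480];t0=cv2.imread('pics/top0.png')
msk,b=blobs(t,(20,150,80),(35,255,255));b=max(b,key=lambda q:q[1][4]);u=b[2]+(405,150);print(b[1],u,onz('top',u,.045),onz('top',(442.25,185.75),.02))
d=cv2.absdiff(cv2.imread('pics/top14.png'),t0).max(2)
for n,(x,y,w,h) in dict(radio=(258,98,45,42),mouse=(340,138,36,36),morse=(268,272,50,55)).items(): print(n,(d[y:y+h,x:x+w]>50).sum())
"
```

```text
[0.5113 0.2065 0.1655] [  -8.9066   53.6841  111.8271  167.3874 -128.5683  -69.4474] [51.0934 53.6841 51.8271 47.3874 51.4317 50.5526]
[ 27  22  33  25 538] [446.1 184.4] [ 0.584  -0.2481  0.045 ] [ 0.584  -0.2465  0.02  ]
radio 0
mouse 0
morse 0
```

The nut's corners moved from about 18.5° to 51° (mod 60), which is about 1.5 rad clockwise. The key is within 2 mm of the dish centre, and nothing else shifted, so I'm handing in.

```bash
python3 -c "
from rig import manip
print(manip.hand_in())
"
```

```text
the job is handed in; nothing more can be done
None
```

The nut is loosened about a quarter turn and the key is standing upright in the dish. I handed the job in at about 20 s; the hand-in gave no verdict.

**Seating:** The key slid down over the flats with no sign of catching. I stopped when the washer took about 5 N, which matches full depth.

**Loosening:** Torque rose to about 0.65 N·m as the flats took up, then stayed near 0.6–0.7 N·m while the nut turned. The cameras show the nut's corners moved from about 18.5° to 51° (mod 60). That fits about 1.5 rad clockwise, and the arm turned about as far.

**Placing:** I eased the key back to zero torque, lifted it off, and set it down in the dish with about 6 N of contact. It stands within about 2 mm of the dish centre, and the gripper is well clear.

**Other things on the desk:** The radio, mouse and Morse key show no change between the first and last top pictures, and the fan looks as it did.

**Checks that disagreed:** The two cameras differed by up to about 3 mm on the nut's position, which was too small to affect the fit. The arm also drifted a few millimetres while holding or moving, so I corrected it along the way.

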